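# Load the stirred reactor block and close it

### The arm

A 6-joint arm with a two-finger parallel gripper is mounted at the origin on the work surface. World frame = base frame: x ahead of the robot, y to its left, z up, the work surface at z = 0. Lengths are in mm, angles in rad, forces in N, time in s.
With the tool pointing down it reaches from about 275 to 825 mm from the base axis. Payload 4.9 kg.
Tool frame: the origin (TCP) lies at the very end of the fingers, on their centre line; the grasp point (between the pads) lies 19 mm behind it; z points along the fingers, y is the line along which they close (so a half turn about z gives the same grasp; the last joint's range is limited). The gripper opens to 85 mm and grips with 20 to 120 N. Pads are 22 mm wide; open, the fingers measure 114 mm over their backs; the gripper's body (76 mm by 85 mm) begins 54 mm behind the grasp point. The pads swing forward as they close: fully open they stand 13 mm farther back than shut.
Start: joints at [-1.349, 0.326, -0.193, 1.052, 0, 1.437], TCP at [191.6, -515.566, 231.281] pointing down, gripper open.
Joint ranges: [-2.65, 2.65], [-0.97, 1.79], [-1.3, 1.35], [-1.93, 2.1], [-1.47, 1.37], [-3.14, 3.14]. Speed limits (rad/s): [2.57, 2.57, 3.14, 3.14, 3.14, 3.14].

### API

Orientations are given as [roll, pitch, yaw] about the fixed x, y, z axes, in that order (R = Rz(yaw) Ry(pitch) Rx(roll)).
In Python, from bench import bot, solve_ik, imaging gives the robot as it stands. Calls block until the motion is done:
- bot.move_ptp(position, orientation): joint-space move of the TCP to a pose.
- bot.movel(position, rot=None, max_speed=150, threshold=None): straight line of the TCP; rot=None keeps the orientation; max_speed is the mean speed in mm/s. With threshold (N) it stops when the force on the tool has changed by that much, and returns True; else False.
- bot.move_j(angles): joint-space move.
- bot.grip(opening, effort=None): opening from 0.0 (shut) to 1.0 (fully open); effort is the grip in N (None keeps the last); returns when the fingers have stopped.
- bot.dwell(seconds).
- solve_ik(position, orientation): joint angles nearest the present ones, or None.
- bot.get_state(): the state.
- imaging.capture(name): name is "scene" or "top" or "wrist"; returns the picture (480x640x3 uint8, blue, green, red); there is no depth.
- imaging.camera_model(name): a dict with "K" (3x3 intrinsics, pixels), "position" and "rotation" of the camera in the world. Camera axes: x right, y up, looking along -z (the intrinsics and any distortion apply to the point x, -y, -z); pixel columns grow to the right and rows downward; lengths in mm; the calibration is good to about 2 mm. A picture is of the moment at which its call begins: read the wrist's pose just before it. camera_model takes no time and is no camera call; for the wrist camera it gives the pose at the moment of the call.
A pose or a line that the arm cannot do raises bot.IKError and nothing moves.
- bot.sign_off(): hands the job in; it is judged then, once.
The state is a dict: "t": time; "qpos": joint angles; "joint_velocities": joint speeds; "effort": joint torques, N m; "tcp_pos": TCP position; "orientation": TCP orientation; "contact_force": force on the tool from outside, world axes, zero at the start; "wrist_torque": the same for the moment, N m; "opening": opening from 0.0 (shut) to 1.0 (fully open); "gripper_force": force on a finger pad.
Only numpy, scipy, OpenCV 4.12 (cv2) and the standard library are available. Lean on these libraries where they do the work, as an engineer would, in place of code of your own. Each camera call takes 0.05 s, during which the arm holds its last target. There are 200 camera calls.

### The job

Lay one stir bar from the steel tray in each glass liner of the reactor block that is still empty, setting each down on the bottom rather than letting it drop, because the glass cracks under a hard push. When all four liners hold one bar each, swing the hinged lid fully shut and only then screw its round hand nut down, clockwise from above, until it is tight at its stop. Leave the other things on the bench where they are.

Things in the scene. Friction and masses are not known exactly. Their poses are not given: they have to be found in the camera images.
- block: fixed aluminium block, 208 x 208 x 53 mm high, origin at the centre of its underside, z up. Four wells at x, y = +-49 mm hold the glass liners (rims 1 mm above the top); a screw stud 14 mm thick stands 14 mm above the middle of the top. Its +y side carries the lid's hinge
- liner_a: clear glass liner cup, one of four alike, fixed in a well of the block: 90 mm outside, 84 mm inside diameter. Origin at the centre of its underside, z up; inner floor 4 mm and rim 38 mm above the origin. A bar lying on the floor has its centre 11 mm above the origin. Which liner is in which well varies
- liner_b: clear glass liner cup, one of four alike, fixed in a well of the block: 90 mm outside, 84 mm inside diameter. Origin at the centre of its underside, z up; inner floor 4 mm and rim 38 mm above the origin. A bar lying on the floor has its centre 11 mm above the origin. Which liner is in which well varies
- liner_c: clear glass liner cup, one of four alike, fixed in a well of the block: 90 mm outside, 84 mm inside diameter. Origin at the centre of its underside, z up; inner floor 4 mm and rim 38 mm above the origin. A bar lying on the floor has its centre 11 mm above the origin. Which liner is in which well varies
- liner_d: clear glass liner cup, one of four alike, fixed in a well of the block: 90 mm outside, 84 mm inside diameter. Origin at the centre of its underside, z up; inner floor 4 mm and rim 38 mm above the origin. A bar lying on the floor has its centre 11 mm above the origin. Which liner is in which well varies
- bar_a: white octagonal magnetic stir bar, 60 mm long, 14 mm across its flats, 35 g, plain plastic with a low ring round its middle; the four are alike. Origin at its centre, x axis along its length. At the start it lies flat in the steel tray or in one of the liners (two and two)
- bar_b: white octagonal magnetic stir bar, 60 mm long, 14 mm across its flats, 35 g, plain plastic with a low ring round its middle; the four are alike. Origin at its centre, x axis along its length. At the start it lies flat in the steel tray or in one of the liners (two and two)
- bar_c: white octagonal magnetic stir bar, 60 mm long, 14 mm across its flats, 35 g, plain plastic with a low ring round its middle; the four are alike. Origin at its centre, x axis along its length. At the start it lies flat in the steel tray or in one of the liners (two and two)
- bar_d: white octagonal magnetic stir bar, 60 mm long, 14 mm across its flats, 35 g, plain plastic with a low ring round its middle; the four are alike. Origin at its centre, x axis along its length. At the start it lies flat in the steel tray or in one of the liners (two and two)
- tray: shallow steel tray, fixed, 130 x 220 x 18 mm, walls and floor 3 mm thick; origin at the centre of its underside, z up. Two bars lie in it, about 65 to 95 mm apart along its y axis, roughly along its x axis
- lid (a joint): angle of the grey lid, rad: 0 shut flat on the block, 1.75 to 2.05 (standing open) at the start, 2.2 at most. Opening lifts its free edge and swings it over towards the block's +y side. Lid and nut weigh about 0.7 kg; the hinge is stiff (friction 0.8 N m), so the lid stays where it is left and must be pushed all the way down, with 5 to 12 N near its free edge
- lid_hinge (a point): middle of the lid's hinge axis, which runs along the block's x axis at y = +114 mm, z = 56 mm of the block's frame. Fixed to the block, with the block's axes
- lid_edge (a point): middle of the free edge of the lid, on a tongue 70 mm wide, 10 mm thick, 236 mm from the hinge axis. The lid plate is 206 x 206 x 14 mm, its underside in the plane of the hinge axis, from 11 to 217 mm from it; this point lies 12 mm above that plane. Frame of the lid: x along the hinge, -y towards the free edge, z out of the outer face (the upper face when shut)
- nut (a joint): turn of the black hand nut, rad, growing clockwise seen from above (lid shut): 0 to 0.4 at the start, hard stop (tight) at 2.2. It resists with about 0.25 N m and stays where it is left; it needs more than one grasp
- nut_grip (a point): centre of the black fluted hand nut, on its axis, at mid height of its grip (56 mm in diameter, 30 mm high). The nut is captive in the middle of the lid's outer face, 114 mm from the hinge axis; the grip's underside is 9 mm above the lid plate and sinks 1 mm per rad as the nut is screwed down. z along the screw axis, out of the lid's outer face
- tip_box: bystander: pipette tip box, clear plastic with tips, 125 x 88 x 93 mm; origin at the centre of its underside
- bottle: bystander: white bottle with a green cap, 60 mm in diameter, 140 mm high; origin at the centre of its underside
- beaker: bystander: empty glass beaker, 70 mm in diameter, 85 mm high; origin at the centre of its underside
Not all that is in view belongs to the job. What is shaped like the bar_b but blue is not meant.

How it is judged:
By the outcome, as a careful person would: the job done as asked, in the order asked, and still so for the second after the job is handed in, with the robot touching nothing.
It also fails if it takes over 72 s, if anything falls off the work surface, if the arm or the gripper's body presses on something with over 40 N, if the wrist force passes 120 N, or if a joint passes its speed limit or range.

## Working session

There is one attempt and no reset: what is moved stays moved. The work goes in short steps, each a Python script; the robot and the scene stay as the last script left them, time stands still between calls to the robot, and variables do not carry over. Pictures are saved under pics/ and viewed, at most 10 in all, crops included, and the job is handed in when it is done.

```bash
ls; mkdir -p pics
python3 - <<'E'
from bench import bot, imaging
import cv2,numpy as np
for n in("top","scene"):
    im=imaging.capture(n); cv2.imwrite(f"pics/{n}0.png",im)
    m=imaging.camera_model(n); print(n,m)
s=bot.get_state(); print(s)
E
```

```text
pics
top {'K': array([[566.15588049,   0.        , 310.01576881],
       [  0.        , 566.15588049, 226.70012044],
       [  0.        ,   0.        ,   1.        ]]), 'position': array([ 492.09812603,  -31.03069755, 1045.40462765]), 'rotation': array([ 0.09588627,  0.01699819, -1.55239498])}
scene {'K': array([[482.4167528 ,   0.        , 317.56100401],
       [  0.        , 482.4167528 , 239.99708438],
       [  0.        ,   0.        ,   1.        ]]), 'position': array([1007.01089137, -213.29783233,  702.58703016]), 'rotation': array([0.64430512, 0.01331561, 1.1099578 ])}
{'t': 0.1, 'qpos': array([-1.34919444e+00,  3.26859664e-01, -1.93463889e-01,  1.05202495e+00,
        1.24054413e-05,  1.43658698e+00]), 'joint_velocities': array([ 0.00102801, -0.00138282,  0.00287224,  0.0009954 ,  0.00120857,
        0.00011249]), 'effort': array([ 6.20055434e-04, -4.44239080e+01,  2.63037014e+01,  7.89532060e-03,
       -1.03176371e-04,  1.24494557e-05]), 'tcp_pos': array([ 191.48737561, -515.03593394,  230.59324166]), 'orientation': array([-3.14005610e+00, -2.19984942e-04,  3.55811047e-01]), 'contact_force': array([-0.48975385, -0.47188891, -0.02205005]), 'wrist_torque': array([ 0.02552745, -0.01235336, -0.03632403]), 'gripper_force': 0.0, 'opening': 0.9987227616069759}
```

View pics/top0.png

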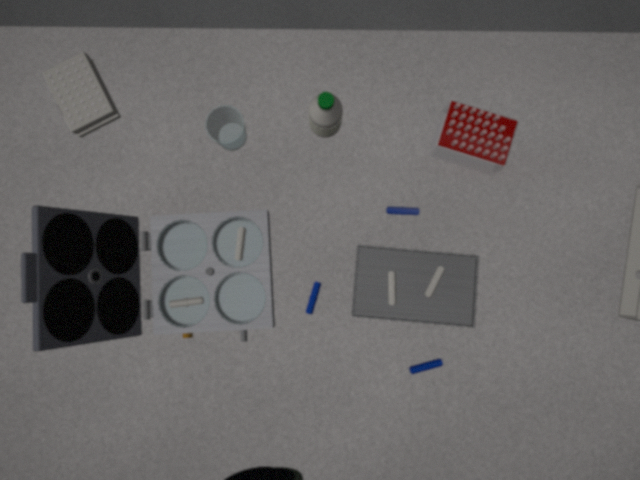

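View pics/scene0.png

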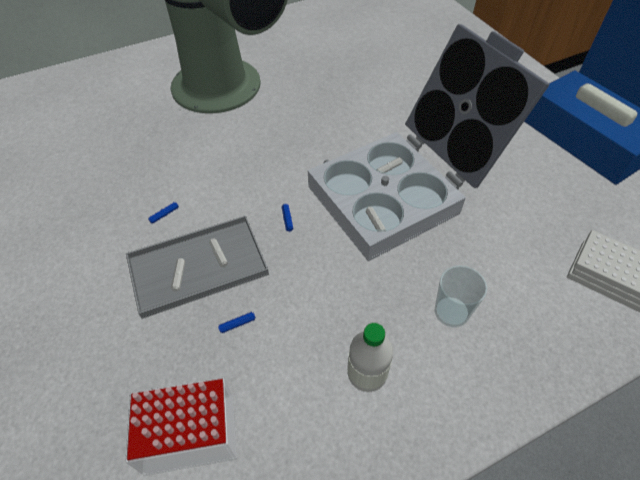

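Top view: white bars lie in the tray at (391,288) and (434,281). The blue lookalikes at (403,211), (313,298) and (426,366) are not meant because they are blue. White bars already sit in the liners at (240,243) and (186,301), so the empty liners are at (184,245) and (241,298). The lid stands open on the left. The object at the upper right of the scene view is not on the tray. Next I'll measure and confirm in a crop.

```bash
cat > h.py <<'E'
from bench import bot, solve_ik, imaging
import cv2, numpy as np
from scipy.spatial.transform import Rotation as Ro
def ray(m,px):
    K=m["K"]; d=np.linalg.inv(K)@np.array([px[0],px[1],1.])
    return m["position"],Ro.from_euler("xyz",m["rotation"]).apply([d[0],-d[1],-d[2]])
def onz(m,px,z):
    p,d=ray(m,px); return p+d*(z-p[2])/d[2]
def tri(m1,p1,m2,p2):
    a,u=ray(m1,p1); b,v=ray(m2,p2); s=np.linalg.lstsq(np.c_[u,-v],b-a,rcond=None)[0]
    x,y=a+u*s[0],b+v*s[1]; return (x+y)/2,np.linalg.norm(x-y)
def proj(m,P):
    c=Ro.from_euler("xyz",m["rotation"]).inv().apply(np.array(P)-m["position"]); q=m["K"]@[c[0],-c[1],-c[2]]; return q[:2]/q[2]
def bars(im,box,thr=None,amin=60):
    x0,y0,x1,y1=box; hsv=cv2.cvtColor(im,cv2.COLOR_BGR2HSV)[y0:y1,x0:x1]
    v=cv2.cvtColor(im,cv2.COLOR_BGR2GRAY)[y0:y1,x0:x1]
    if thr is None: thr=cv2.threshold(v,0,255,cv2.THRESH_OTSU)[0]
    k=((v>thr)&(hsv[...,1]<60)).astype(np.uint8)
    out=[]
    for c in cv2.findContours(k,cv2.RETR_EXTERNAL,cv2.CHAIN_APPROX_NONE)[0]:
        if cv2.contourArea(c)<amin: continue
        mo=cv2.moments(c); cx,cy=mo["m10"]/mo["m00"]+x0,mo["m01"]/mo["m00"]+y0
        a=.5*np.arctan2(2*mo["mu11"],mo["mu20"]-mo["mu02"]); L=max(cv2.minAreaRect(c)[1])/2
        out.append(((cx,cy),(cx-L*np.cos(a),cy-L*np.sin(a)),(cx+L*np.cos(a),cy+L*np.sin(a)),L*2,cv2.contourArea(c)))
    return thr,out
E
python3 - <<'E'
from h import *
im=cv2.imread("pics/top0.png"); m=imaging.camera_model("top")
sc=cv2.imread("pics/scene0.png"); ms=imaging.camera_model("scene")
thr,b=bars(im,(362,252,470,318)); print(thr)
for x in b:
    P=[onz(m,p,11) for p in x[:3]]; d=P[2]-P[1]; print(np.round(x[0],1),x[3:],np.round(P[0],1),"yaw",np.arctan2(d[1],d[0]),np.hypot(*d[:2]), "in scene",proj(ms,P[0]).round(1))
# tray outline
g=cv2.cvtColor(im,cv2.COLOR_BGR2GRAY)
t=((g<125)).astype(np.uint8); n,l,st,ce=cv2.connectedComponentsWithStats(t[240:335,340:490])
print("medians",np.median(g[300:315,400:430]),np.median(g[380:440,350:500]))
print(st[1:][st[1:,4]>500])
# block: colours
for q in((184,245),(241,298),(210,225),(212,300),(260,271),(271,271),(290,320)): print(q,im[q[1],q[0]])
a=cv2.resize(im[200:345,15:285],None,fx=2.9,fy=2.9,interpolation=cv2.INTER_CUBIC)
cv2.imwrite("pics/c1.png",a)
cv2.imwrite("pics/c2.png",cv2.resize(im[235:335,340:490],None,fx=5,fy=5,interpolation=cv2.INTER_CUBIC))
cv2.imwrite("pics/c3.png",cv2.resize(sc[15:265,300:560],None,fx=2.4,fy=2.4,interpolation=cv2.INTER_CUBIC))
E
```

```text
105.0
[390.9 288.2] (34.0, 187.5) [ 481.7 -160.2   11. ] yaw -3.1195412328578342 61.257599605176345 in scene [217.4 252.4]
[433.8 281.1] (33.52877426147461, 175.5) [ 496.  -237.7   11. ] yaw -0.45794273314116635 61.00696622404846 in scene [177.1 275.2]
medians 91.0 115.0
[[    0     0   150    95 14034]]
(184, 245) [126 124 119]
(241, 298) [129 128 122]
(210, 225) [127 125 123]
(212, 300) [124 121 120]
(260, 271) [127 123 123]
(271, 271) [79 79 78]
(290, 320) [120 120 122]
```

View pics/c1.png

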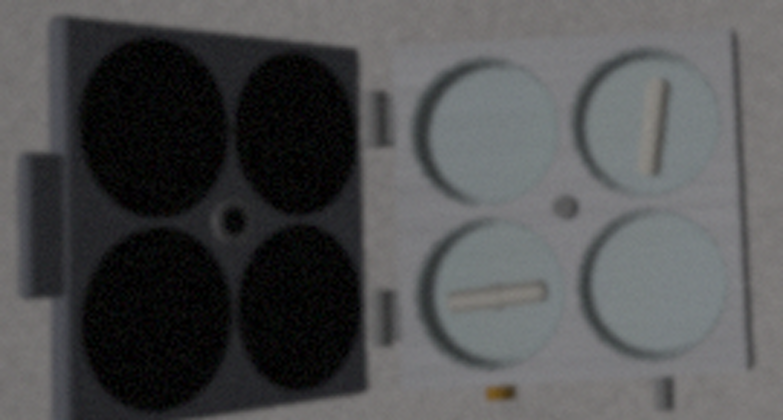

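View pics/c2.png

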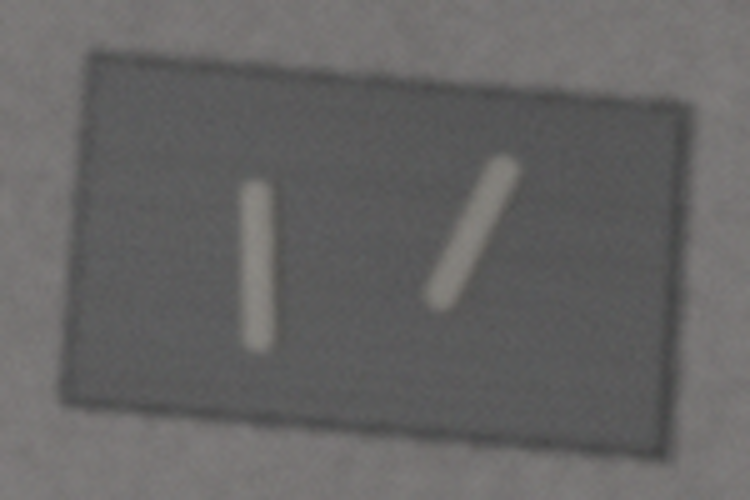

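View pics/c3.png

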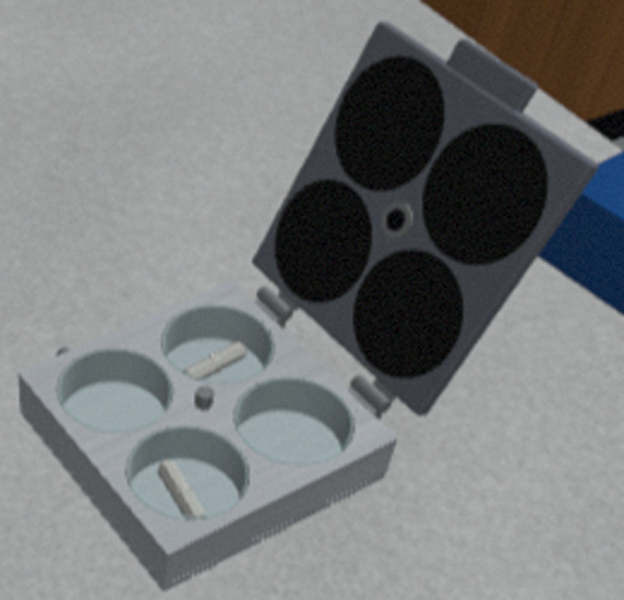

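The crops confirm it: two plain white bars in the tray, two empty liners (+x,+y and −x,−y of the block), and the lid leaning back. Next comes the block and lid pose from corners and the stud, cross-checked over two views.

Run:
```python
from h import *
m=imaging.camera_model("top"); ms=imaging.camera_model("scene")
t=lambda u,v:(15+u/2.9,200+v/2.9); s=lambda u,v:(300+u/2.4,15+v/2.4)
P={"stud":((566,201),(204,390),67),"+x-y":((734,31),(165,553),53),"-x-y":((750,367),(20,380),53),"+x+y":((392,41),(396,440),53),
"L+x+y":((487,130),(294,421),54),"L+x-y":((648,121),(187,473),54),"L-x+y":((491,292),(217,353),54),"L-x-y":((655,283),(114,390),54)}
for k,(a,b,z) in P.items():
    X,e=tri(m,t(*a),ms,s(*b)); print(k,X.round(1),round(e,1),"top@z",onz(m,t(*a),z)[:2].round(1),"scene@z",onz(ms,s(*b),z)[:2].round(1))
for k,a,b in(("tongue+x",(20,155),(535,80)),("tongue-x",(22,297),(462,42)),("hole",(234,221),(398,219)),("lid+x top",(52,17),(622,155)),("lid-x top",(55,418),(383,22)),("lid+x bot",(357,49),(425,412))):
    X,e=tri(m,t(*a),ms,s(*b)); print(k,X.round(1),round(e,1))
```

```text
stud [509.5 158.3  74.7] 2.7 top@z [509.  158.6] scene@z [503.8 164.2]
+x-y [615.2  64.1  54.8] 4.5 top@z [614.4  62.2] scene@z [614.9  67. ]
-x-y [412.7  50.   48.3] 4.6 top@z [412.3  47.5] scene@z [417.7  50.2]
+x+y [604.4 270.4  56.5] 0.1 top@z [604.9 271.5] scene@z [602.2 272.9]
L+x+y [552.4 212.6  55. ] 4.5 top@z [551.3 210.8] scene@z [552.3 215.5]
L+x-y [559.4 114.9  54.4] 4.4 top@z [558.5 113. ] scene@z [559.9 117.3]
L-x+y [453.9 208.   43.3] 2.3 top@z [453.8 204.4] scene@z [463.2 202.3]
L-x-y [461.9 107.5  55. ] 4.1 top@z [461.1 105.8] scene@z [461.7 110. ]
tongue+x [523.  380.8 271.9] 1.7
tongue-x [455.5 378.4 264.9] 0.4
hole [494.5 321.5 162.2] 4.5
lid+x top [595.9 384.5 256.4] 16.2
lid-x top [396.9 360.7 256. ] 5.0
lid+x bot [599.8 290.4  71.6] 8.2
```

```bash
cat >> h.py <<'E'
PI=np.pi
def st(tag=""):
    s=bot.get_state(); print(tag,round(s["t"],1),"tcp",s["tcp_pos"].round(1),"F",s["contact_force"].round(1),"T",s["wrist_torque"].round(2),"op",round(s["opening"],3),"gf",round(float(s["gripper_force"]),1),"q",s["qpos"].round(2)); return s
def pick(x,y,yaw):
    bot.grip(.5); bot.move_ptp([x,y,110],[PI,0,yaw+PI]); st("above")
    h=bot.movel([x,y,25],max_speed=150); h=bot.movel([x,y,5.5],max_speed=40,threshold=6); st(f"down {h}")
    bot.grip(0.,30); s=st("gripped"); bot.movel([x,y,110],max_speed=200); st("lifted"); return s["tcp_pos"][2]
def place(x,y,yaw,z):
    bot.move_ptp([x,y,110],[PI,0,yaw+PI]); bot.movel([x,y,z+17+12],max_speed=150)
    h=bot.movel([x,y,z+17-1.5],max_speed=15,threshold=2.5); st(f"placed {h}")
    bot.grip(.32); st("open"); bot.movel([x,y,150],max_speed=200); st("up")
E
python3 - <<'E'
from h import *
print(pick(481.7,-160.2,.022))
E
```

```text
above 2.3 tcp [ 481.9 -160.9  110.3] F [ 0.3 -0.1  0.1] T [ 0.02 -0.02 -0.03] op 0.5 gf 0.0 q [-0.47  0.37 -0.47  0.73 -0.   -0.49]
down False 3.7 tcp [ 481.6 -160.1    5.3] F [-0.   0.2  0.4] T [-0.03 -0.04  0.03] op 0.502 gf 0.0 q [-0.47  0.52 -0.57  0.48 -0.   -0.49]
gripped 4.0 tcp [ 481.9 -160.3    5.8] F [-1.5  0.7  2.1] T [ 0.08  0.04 -0.01] op 0.148 gf 32.6 q [-0.47  0.52 -0.57  0.48  0.   -0.49]
lifted 4.7 tcp [ 481.2 -160.   109.3] F [-0.2  1.1 -1.2] T [-0.01  0.02  0.03] op 0.149 gf 32.3 q [-0.47  0.37 -0.48  0.73  0.   -0.49]
5.781514773420961
```

Run:
```python
from h import *
place(552.3,211.9,0.07,5.6)
z=pick(496.0,-237.7,-.458)
```

```text
placed True 7.5 tcp [552.1 211.9  22.8] F [-0.6  0.2  4.9] T [-0.01  0.04 -0.03] op 0.148 gf 32.9 q [ 0.24  0.61 -0.33  0.63  0.    0.17]
open 7.8 tcp [551.1 211.7  21.8] F [-0.2 -0.3 -0.3] T [ 0.03 -0.02 -0.02] op 0.321 gf 0.0 q [ 0.24  0.61 -0.33  0.63  0.    0.17]
up 8.6 tcp [551.6 211.7 149. ] F [-0.4 -0.1 -0.3] T [0.01 0.05 0.02] op 0.321 gf 0.0 q [ 0.24  0.47 -0.2   0.91 -0.    0.17]
above 10.6 tcp [ 496.5 -236.9  110.1] F [0.6 0.5 0.2] T [-0.07 -0.06  0.05] op 0.5 gf 0.0 q [-0.58  0.44 -0.36  0.77  0.   -0.12]
down False 11.9 tcp [ 495.9 -237.7    5.3] F [-0.2 -0.2  0.7] T [ 0.02 -0.02  0.02] op 0.502 gf 0.0 q [-0.58  0.58 -0.45  0.54  0.   -0.12]
gripped 12.3 tcp [ 496.2 -237.8    5.8] F [-0.4  0.7  1.7] T [0.05 0.11 0.01] op 0.149 gf 32.7 q [-0.58  0.58 -0.45  0.54 -0.   -0.12]
lifted 13.0 tcp [ 495.5 -237.4  109.3] F [ 0.   1.  -0.4] T [0.04 0.04 0.04] op 0.147 gf 32.5 q [-0.58  0.44 -0.36  0.77 -0.   -0.12]
```

Run:
```python
from h import *
place(461.7,107.1,0.07,5.6)
bot.grip(0.)
bot.movel([461.7,107.1,340],max_speed=300)
try: bot.move_ptp([490,430,340],[PI,0,PI+.07]); st("behind lid")
except bot.IKError as e: print("ik",e)
t=imaging.capture("top"); s=imaging.capture("scene")
c=np.hstack([cv2.resize(t[190:350,10:285],(400,233)),cv2.resize(s[0:280,240:600],(400,311))[:233]])
c=np.vstack([cv2.resize(t[200:345,10:285],(800,422)),np.zeros((4,800,3),np.uint8)])[:300*2]
cv2.imwrite("pics/d1.png",c); cv2.imwrite("pics/d2.png",cv2.resize(s[0:280,250:610],(771,600)))
```

```text
placed True 15.7 tcp [461.5 107.1  22.7] F [-1.1  0.2  4.9] T [-0.04  0.09  0.08] op 0.149 gf 33.1 q [ 0.07  0.45 -0.64  0.48 -0.    0.  ]
open 16.0 tcp [460.7 107.   22.1] F [ 0.1 -0.7 -0.8] T [-0.01  0.01  0.02] op 0.319 gf 0.0 q [ 0.07  0.45 -0.64  0.48  0.    0.  ]
up 16.8 tcp [461.  107.  149.2] F [-0.2  0.4 -0.5] T [-0.04 -0.    0.02] op 0.319 gf 0.0 q [ 0.07  0.27 -0.51  0.8  -0.    0.  ]
behind lid 19.1 tcp [490.3 428.9 339.8] F [-0.5  0.4  0.6] T [-0.04  0.03 -0.05] op 0.0 gf 0.0 q [ 0.61  0.49  0.33  1.41 -0.    0.54]
```

View pics/d2.png

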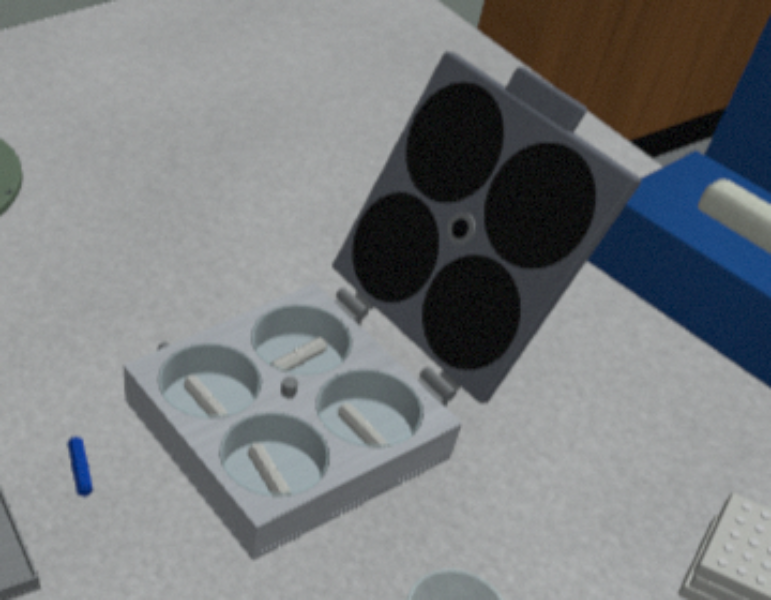

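All four liners hold one bar each: bars at (205,396), (300,353), (268,468) and (360,424) in the crop. Now I'll push the lid along its arc with the closed fingers behind the tongue.

```bash
cat >> h.py <<'E'
C0=np.array([507,159.5]); YAW=.072
def blk(x,y): return C0+np.array([[np.cos(YAW),-np.sin(YAW)],[np.sin(YAW),np.cos(YAW)]])@[x,y]
def lidpt(th,r,h,dy=0,dz=0):
    y=114-r*np.cos(th)+h*np.sin(th)+dy; return np.r_[blk(0,y),56+r*np.sin(th)+h*np.cos(th)+dz]
E
python3 - <<'E'
from h import *
q=lidpt(2.15,222,17,14.5+8); print(q)
bot.movel([q[0],q[1],q[2]],max_speed=150); st("behind")
for th in np.r_[np.arange(2.0,.19,-.15),.15]:
    p=lidpt(th,222,17,14.5*np.sin(min(th,PI/2))+ (4 if th>1.6 else 0))
    bot.movel(p,max_speed=110); s=st(f"{th:.2f}")
    if np.linalg.norm(s["contact_force"])>35: print("STOP"); break
imaging_=imaging.capture("scene"); cv2.imwrite("pics/l.png",imaging_)
E
```

```text
[487.41560211 431.03533812 232.48645124]
behind 20.1 tcp [488.1 431.1 233.6] F [-0.2  0.9 -0.2] T [ 0.   -0.01  0.04] op 0.002 gf 0.0 q [ 0.61  0.52  0.11  1.16 -0.    0.54]
2.00 20.6 tcp [490.3 398.6 251.8] F [-0.4  0.1 -0.3] T [ 0.03  0.03 -0.  ] op -0.001 gf 0.0 q [ 0.57  0.47  0.08  1.18 -0.    0.5 ]
1.85 21.0 tcp [492.  368.6 264.7] F [ 0.4  0.3 -0.1] T [ 0.01  0.02 -0.03] op -0.003 gf 0.0 q [ 0.52  0.43  0.05  1.19 -0.    0.45]
1.70 21.5 tcp [494.2 336.6 273.9] F [0.1 0.2 0. ] T [-0.01  0.05 -0.01] op 0.001 gf 0.0 q [ 0.47  0.39  0.02  1.19 -0.    0.41]
1.55 22.0 tcp [496.9 299.5 278.1] F [ 0.5 -0.9  0. ] T [ 0.03 -0.04  0.02] op -0.006 gf 0.0 q [ 0.42  0.36 -0.03  1.19 -0.    0.35]
1.40 22.4 tcp [499.3 266.  277.6] F [-0.4  0.1  0.3] T [-0.05 -0.04 -0.02] op -0.0 gf 0.0 q [ 0.36  0.33 -0.07  1.17 -0.    0.29]
1.25 22.9 tcp [501.6 232.8 272. ] F [0.  1.6 0.3] T [ 0.07  0.02 -0.  ] op 0.002 gf 0.0 q [ 0.3   0.31 -0.11  1.15 -0.    0.23]
1.10 23.4 tcp [503.9 200.5 261.5] F [ 1.  -0.1 -0.2] T [-0.02 -0.01 -0.02] op 0.002 gf 0.0 q [ 0.24  0.29 -0.16  1.12 -0.    0.17]
0.95 23.8 tcp
[... 202 characters left out ...]
gf 0.0 q [ 0.13  0.29 -0.26  1.03 -0.    0.06]
0.65 24.8 tcp [510.  115.8 203.8] F [ 1.  -0.1  0.3] T [-0.01  0.01 -0.03] op -0.0 gf 0.0 q [ 0.08  0.3  -0.31  0.97  0.    0.01]
0.50 25.2 tcp [511.7  94.  177.5] F [ 0.1 -0.6 -0.2] T [ 0.    0.02 -0.  ] op -0.003 gf 0.0 q [ 0.04  0.32 -0.35  0.9   0.   -0.03]
0.35 25.7 tcp [513.1  76.2 148.3] F [ 0.6 -0.4  0.3] T [0.01 0.01 0.01] op -0.001 gf 0.0 q [ 0.    0.34 -0.4   0.83  0.   -0.07]
0.20 26.1 tcp [514.1  62.6 117.1] F [-1.2  0.2 -0. ] T [-0.02  0.01 -0.03] op 0.002 gf 0.0 q [-0.02  0.38 -0.44  0.76  0.   -0.09]
0.15 26.4 tcp [514.1  59.2 106.2] F [-0.1 -0.4  0.2] T [ 0.02 -0.01 -0.01] op -0.002 gf 0.0 q [-0.03  0.39 -0.45  0.73  0.   -0.1 ]
```

No contact force was felt, so I'll look.

View pics/l.png

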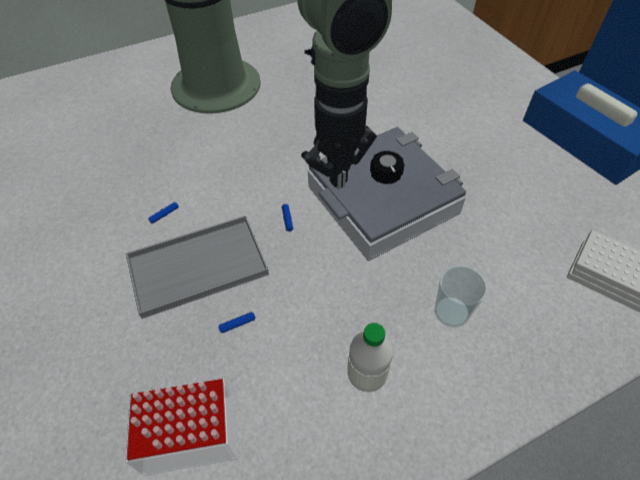

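The lid followed and is nearly shut, with the nut on top at (388,166). I'll press it down at the tongue now, then locate the nut.

Run:
```python
from h import *
p=lidpt(0,224,17)
bot.movel([p[0],p[1],80],max_speed=60); st("80")
h=bot.movel([p[0],p[1],58],max_speed=15,threshold=18); st(f"press {h}")
bot.dwell(.3); st("hold")
bot.movel([p[0],p[1],200],max_speed=250); bot.move_ptp([350,-150,250],[PI,0,PI]); 
t=imaging.capture("top"); m=imaging.camera_model("top"); s=imaging.capture("scene"); ms=imaging.camera_model("scene")
cv2.imwrite("pics/n_t.png",t); cv2.imwrite("pics/n_s.png",s)
pr=[]
for im,mm in((t,m),(s,ms)):
    u,v=proj(mm,[*blk(0,0),95]).astype(int); g=cv2.cvtColor(im,cv2.COLOR_BGR2GRAY)[v-30:v+30,u-30:u+30]
    k=cv2.morphologyEx((g<45).astype(np.uint8),cv2.MORPH_CLOSE,np.ones((7,7)))
    cs=max(cv2.findContours(k,cv2.RETR_EXTERNAL,cv2.CHAIN_APPROX_NONE)[0],key=cv2.contourArea); (cx,cy),r=cv2.minEnclosingCircle(cs)
    pr.append((cx+u-30,cy+v-30)); print(u,v,pr[-1],r,onz(mm,pr[-1],96))
print(tri(m,pr[0],ms,pr[1]))
cv2.imwrite("pics/n.png",np.hstack([cv2.resize(t[200:350,120:290],(400,353)),cv2.resize(s[110:270,290:480],(400,353),interpolation=cv2.INTER_CUBIC)]))
```

```text
80 27.1 tcp [514.7  49.7  79.7] F [ 0.4 -1.1  0.1] T [0.02 0.01 0.02] op 0.004 gf 0.0 q [-0.05  0.42 -0.48  0.67  0.   -0.12]
press True 27.9 tcp [514.8  49.8  68. ] F [-1.1  0.5  7.1] T [0.01 0.27 0.03] op 0.001 gf 3.3 q [-0.05  0.44 -0.49  0.64 -0.   -0.12]
hold 28.2 tcp [514.9  49.8  68. ] F [-0.9  0.5  6. ] T [-0.    0.22  0.02] op 0.002 gf 3.1 q [-0.05  0.44 -0.49  0.64 -0.   -0.12]
206 270 (np.float64(205.25568199157715), np.float64(270.72443199157715)) 18.04421615600586 [505.98028071 161.17500979  96.        ]
385 168 (np.float64(386.5), np.float64(166.5)) 17.67776870727539 [504.7744942 163.3911708  96.       ]
(array([506.26352183, 161.41449723,  98.04287575]), np.float64(1.4234629207297722))
```

View pics/n.png

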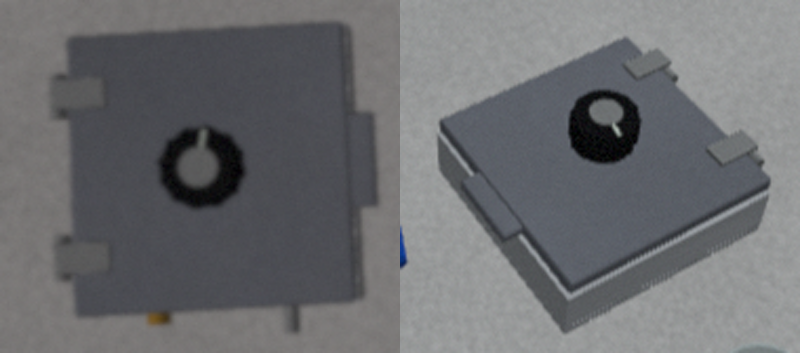

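The lid lies flat: the tongue stopped at z = 68, exactly the shut height. The nut is centred at (506,161), with its pointer toward +x. Now I'll turn the nut.

```bash
cat >> h.py <<'E'
def turn(x,y,j6,dmax,tlim,z=76):
    bot.grip(1.); q1=.17; yaw=PI+q1-j6
    bot.move_ptp([x,y,140],[PI,0,yaw]); bot.movel([x,y,z],max_speed=120,threshold=8); s=st("at nut")
    bot.grip(0.,70); s=st("gripped"); q=s["qpos"].copy(); T0=s["wrist_torque"][2]; a=0
    while a<dmax-1e-6:
        a+=.2; r=q.copy(); r[5]+=a; bot.move_j(r); s=bot.get_state(); T=s["wrist_torque"][2]-T0
        print(f"{a:.1f}:{T:.2f}/{s['qpos'][5]-q[5]:.2f}",end=" ")
        if abs(T)>tlim: break
    s=st("\nend"); return a
E
python3 - <<'E'
from h import *
turn(506.1,161.3,-1.2,2.4,1.0)
E
```

```text
at nut 32.9 tcp [506.6 160.9  76.6] F [0.4 0.7 1.2] T [ 0.01  0.   -0.01] op 0.997 gf 0.0 q [ 0.17  0.45 -0.45  0.67 -0.   -1.2 ]
gripped 33.3 tcp [505.5 161.7  77.5] F [-6.  -0.4 11.8] T [0.05 1.22 0.01] op 0.63 gf 71.2 q [ 0.17  0.45 -0.45  0.68  0.   -1.2 ]
0.2:-0.31/0.20 0.4:-0.27/0.40 0.6:-0.28/0.59 0.8:-0.21/0.79 1.0:-0.27/0.99 1.2:-0.20/1.19 1.4:-0.21/1.40 1.6:-0.24/1.60 1.8:-0.24/1.80 2.0:-0.29/2.00 2.2:1.32/2.19 
end 36.7 tcp [503.1 163.6  76.8] F [ -1.5   5.7 -10.1] T [1.11 0.3  1.33] op 0.635 gf 76.7 q [ 0.17  0.45 -0.45  0.68  0.01  0.99]
```

The stop was felt: torque flipped to +1.3 N m at about 2.1 rad. A second short grasp will confirm it is tight, then I'll retreat and look.

Run:
```python
from h import *
bot.grip(1.); bot.movel([506.1,161.3,140],max_speed=150)
turn(506.1,161.3,-.4,.4,.8)
bot.grip(1.); st("rel"); bot.movel([506.1,161.3,160],max_speed=150); bot.move_ptp([350,-150,250],[PI,0,PI]); st("away")
t=imaging.capture("top"); s=imaging.capture("scene")
cv2.imwrite("pics/f.png",np.hstack([cv2.resize(t[200:350,120:290],(400,353)),cv2.resize(s,(400,300))[:0+300] if 0 else cv2.resize(s[110:270,290:480],(400,353))]))
```

```text
at nut 39.8 tcp [506.4 161.4  76.3] F [-0.8  0.5  0.2] T [ 0.03  0.01 -0.02] op 0.999 gf 0.0 q [ 0.17  0.45 -0.45  0.67 -0.   -0.4 ]
gripped 40.2 tcp [506.6 162.   77.4] F [-1.9  1.   7.5] T [0.26 0.52 0.03] op 0.635 gf 72.0 q [ 0.17  0.45 -0.45  0.67  0.   -0.4 ]
0.2:0.14/0.20 0.4:0.01/0.40 
end 40.8 tcp [506.5 161.5  78.1] F [-3.2 -3.1  5.4] T [-0.63  0.36  0.04] op 0.633 gf 78.1 q [ 0.17  0.45 -0.45  0.67 -0.   -0.  ]
rel 41.2 tcp [506.7 162.1  77.4] F [0.1 0.9 0.2] T [0.02 0.03 0.02] op 1.002 gf 0.0 q [ 0.17  0.45 -0.45  0.67  0.   -0.  ]
away 43.3 tcp [ 350.3 -149.6  249.7] F [-0.4 -0.7  0.6] T [-0.04  0.    0.02] op 1.0 gf 0.0 q [-0.6  -0.01 -0.55  1.03  0.   -0.6 ]
```

View pics/f.png

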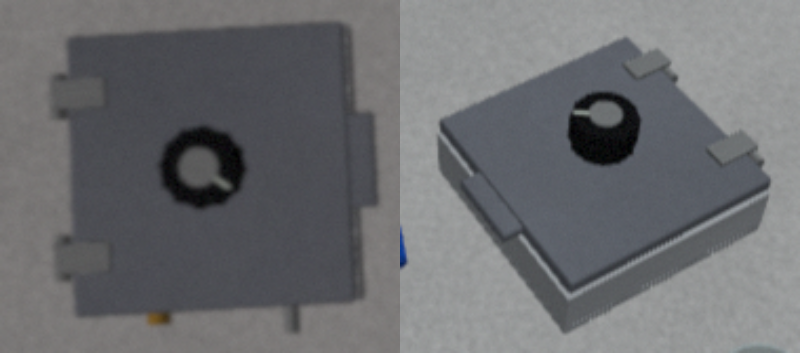

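The lid is flat and the pointer has moved from about +x to (232,188) in the left crop. The second grasp's torque was ambiguous, so I'll measure the pointer angle and check with a third turn.

```bash
cat >> h.py <<'E'
def pointer(im,m):
    o=np.array(proj(m,[506.1,161.3,111])); g=cv2.cvtColor(im,cv2.COLOR_BGR2GRAY).astype(float)
    v,u=np.mgrid[0:480,0:640]; r=np.hypot(u-o[0],v-o[1])
    k=(r>9.5)&(r<15)&(g>50); w=(g-40)[k]; c=(u[k]@w/w.sum(),v[k]@w/w.sum())
    d=(onz(m,c,110)-onz(m,o,110)); return np.arctan2(d[1],d[0]),k.sum()
E
python3 - <<'E'
from h import *
m=imaging.camera_model("top")
print("before",pointer(cv2.imread("pics/n_t.png"),m),"now",pointer(imaging.capture("top"),m))
bot.grip(1.); x,y=506.1,161.3
bot.move_ptp([x,y,140],[PI,0,PI+.17+.9]); bot.movel([x,y,75],max_speed=120,threshold=8)
bot.grip(0.,100); s=st("g"); q=s["qpos"].copy()
for a in np.arange(.1,.61,.1):
    r=q.copy(); r[5]+=a; bot.move_j(r); s=bot.get_state(); print(f"{a:.1f} T{s['wrist_torque'].round(2)} F{s['contact_force'].round(1)} q6 {s['qpos'][5]-q[5]:.2f}")
    if s["wrist_torque"][2]>1: break
bot.grip(1.); bot.movel([x,y,160],max_speed=150); bot.move_ptp([350,-150,250],[PI,0,PI])
im=imaging.capture("top"); cv2.imwrite("pics/f2.png",im); print("after",pointer(im,m)); st()
E
```

```text
before (np.float64(-0.14551007978907146), np.int64(24)) now (np.float64(-2.111637548413214), np.int64(22))
g 46.1 tcp [505.8 162.   76.7] F [-4.7  0.9 12.1] T [0.18 1.16 0.04] op 0.625 gf 102.5 q [ 0.17  0.45 -0.45  0.67  0.   -0.9 ]
0.1 T[-0.38  0.24  2.11] F[-2.1 -1.4  1.6] q6 0.09
after (np.float64(-2.0797527990384053), np.int64(21))
 48.9 tcp [ 350.4 -149.5  249.6] F [-0.5  0.2  0.2] T [-0.02  0.   -0.01] op 1.002 gf 0.0 q [-0.6  -0.01 -0.55  1.03  0.   -0.6 ]
```

```bash
python3 -c "
from bench import bot
print(bot.sign_off())"
```

```text
the job is handed in; nothing more can be done
None
```

The job is handed in at about 49 s of the 72 s limit: all four liners hold one bar each, the lid was then swung shut, and its nut was screwed down to its hard stop, confirmed by a final check turn (2.1 N m, pointer unmoved).

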